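# Load a jar into the sprung spice rack

## Robot

A 6-joint arm with a two-finger parallel gripper is mounted at the origin on a cart in front of the work surface, level with it; the furniture and walls round the work are solid. World frame = base frame: x ahead of the robot, y to its left, z up, the work surface at z = 0. Lengths are in m, angles in degrees, forces in N, time in s.
With the tool pointing down it reaches from about 0.4 to 0.825 m from the base axis. Payload 7 kg.
Tool frame: the origin (TCP) lies between the finger pads; the fingertips stand ctrl.tip_extent ahead of it and the grasp point (between the pads) lies 2 mm behind it (ctrl.tip_extent is the distance from the TCP to the fingertips, in m); z points along the fingers, y is the direction in which the jaws open and shut (so a half turn about z gives the same grasp; the last joint's range is limited). The gripper opens to 88 mm and grips with 3 to 60 N. Pads are 19 mm wide; open, the fingers measure 130 mm over their backs; the gripper's body (78 mm by 193 mm) begins 47 mm behind the grasp point.
Start: joints at [91.163, 20.546, 0.682, 0, -70.136, -16.507], TCP at [0.179, 0.651, 0.244] pointing down, gripper open.
Joint ranges: [-176.03, 176.03], [-82.01, 121.73], [-58.28, 71.71], [-173.87, 95.51], [-174.79, -0.11], [-173.66, 173.66]. Speed limits (degrees/s): [136.94, 136.94, 172.46, 180, 180, 180].

## Interface

Orientations are given as [roll, pitch, yaw] about the fixed x, y, z axes, in that order (R = Rz(yaw) Ry(pitch) Rx(roll)).
In Python, from plant import ctrl gives the robot as it stands.
- The arm moves only by the shell command python3 -m handwheel 'ROWS' [OPENING]. ROWS is JSON, a list of rows, each a list of 6 numbers: the shift along the tool's x, y, z in m, then the turn, a rotation vector about the tool's x, y, z in rad. In form: [[dx, dy, dz, ax, ay, az], ...]. A call has 1 to 8 rows; each row is the pose to reach, as a shift and turn from the pose commanded when the call began, along the tool's axes at that moment; what a row does not reach only later rows make up. A row lasts 1/8 s, in which the tool goes at most 62.5 mm and 10.7 degrees, less where a joint would pass 70% of its speed; a pose out of reach is approached as far as the arm can. A call with a gripper value outside its range is refused whole. OPENING is the closure, from -1 (fully open) to 1 (shut), so that 0 is half open, set as the call begins (- or left out, the last holds). The fingers move at their own pace and stop on an object; the grip force is fixed at half the most. Time passes only in rows, so rows that repeat a pose let the fingers close. It gives the time, the measured TCP pose, the force and the opening at its end, in the units of the state.
- ctrl.get_obs(): the state, without advancing time (a new reading comes with each control period).
- ctrl.snapshot(name): name is "scene" or "top" or "wrist"; returns a dict with "img" (480x640x3 uint8, blue, green, red), "fx", "fy", "cx", "cy" (pixels), "R" (3x3) and "t" (3): a world point X has camera coordinates R X + t. Camera axes: x right, y down, z forward; pixel columns grow to the right and rows downward; lengths in m; the calibration is good to about 2 mm. A picture is of the moment at which its call begins. There is no depth.
- ctrl.close_job(): hands the job in, once; it reports no verdict.
The state is a dict: "clock": time; "joint_pos": joint angles; "qvel": joint speeds; "tau": joint torques, N m; "tool_pos": TCP position; "orientation": TCP orientation; "force": force on the tool from outside, world axes, zero at the start; "moment": the same for the moment, N m; "opening": finger opening in m.
Only numpy, scipy, OpenCV 4.12 (cv2) and the standard library are available. Lean on these libraries where they do the work, as an engineer would, in place of code of your own. Each camera call takes 0.05 s, during which the arm holds its last target.

## Task

Put the slim spice jar, the one standing out on the worktop next to the squat pot and the wide tub, into the small wooden sprung rack: press the rack's spring-loaded pusher plate back with the side of the jar and lower the jar into the gap behind the front lip. Let go so that the pusher holds the jar, upright and fully down on the rack's floor. Leave the pot and the tub where they stand.

Things in the scene. Friction and masses are not known exactly. Their poses are not given: they have to be found in the camera images.
- jar_mid (a point): Centre of the loose spice jar: round, upright, 44 mm in diameter, 100 mm tall with its screw lid, 0.11 kg; the slim, tall one of the three loose containers (spice jars by the back wall do not count). Point on its axis, 50 mm above its base; z up. Hold it 70 to 80 mm above its base, so that the fingertips stay above the rack's 46 mm high parts.
- rack: Wooden jar rack, fixed, 154 x 84 mm. Origin: on the worktop below the centre of the seated jar; x from the front lip to the spring housing, y across, z up. Floor top at z = 4 mm. Lip: x = -29 to -22 mm, top z = 18 mm. Side rails: inner faces y = +-36 mm, 14 mm high. Housing: x = 56 to 118 mm, 46 mm high. The seated jar is held against the lip, its axis over the origin.
- pusher (a joint): Travel (m) of the rack's upright sprung pusher plate: 0 at rest, front face then at rack x = -2 mm; up to 0.05 towards rack +x. Plate 50 mm wide, z = 5 to 46 mm. Spring 1.5 N at rest, 3 N with the jar in, 4.5 N at the end. Press it with the jar's side, base just above the lip, along +x; with the jar's axis 2 to 22 mm past the origin the jar can go down behind the lip.
- pot_mid (a point): Centre of the squat round pot with screw lid, a bystander: 58 mm in diameter, 50 mm tall; point 25 mm above its base.
- tub_mid (a point): Centre of the wide round food tub, a bystander: 74 mm in diameter, 66 mm tall; point 33 mm above its base.
Not all that is in view belongs to the job. There is more than one size of the part that bears jar_mid; the job needs the smaller.

How it is judged:
By the outcome, as a careful person would: the job done as asked, in the order asked, and still so for the second after the job is handed in, with the robot touching nothing.
It also fails if it takes over 38 s, if anything falls off the work surface, if the arm or the gripper's body presses on something with over 40 N, if the wrist force passes 120 N, or if a joint passes its speed limit or range.

## Working session

There is one attempt and no reset: what is moved stays moved. The work goes in short steps, Python scripts to look and compute and a shell command to move; the robot and the scene stay as the last step left them, time stands still between calls to the robot, and variables do not carry over. Pictures are saved under pics/ and viewed, and the job is handed in when it is done.

```bash
ls; mkdir -p pics; python3 - <<'E'
from plant import ctrl
import cv2
print(ctrl.get_obs(), ctrl.tip_extent)
for n in ("scene","top","wrist"):
    s=ctrl.snapshot(n); cv2.imwrite(f"pics/{n}0.png",s["img"])
    print(n,s["fx"],s["fy"],s["cx"],s["cy"],s["R"],s["t"])
E
```

```text
pics
{'clock': 0.0, 'joint_pos': array([ 9.11608022e+01,  2.05922243e+01,  6.33012766e-01, -2.08763066e-02,
       -7.01357735e+01, -1.65073658e+01]), 'qvel': array([-0.04893135, -0.03125375, -0.00686894,  0.04938969, -0.03660962,
        0.0579535 ]), 'tau': array([ 1.12222126e-03, -5.82722318e+01,  2.93054867e+01,  6.99725077e+00,
        6.98208998e-03, -1.50906371e-04]), 'tool_pos': array([0.17853533, 0.65047373, 0.2426056 ]), 'orientation': array([ 1.79903353e+02, -8.17561998e-03, -1.53536665e+01]), 'force': array([ 0.50830923, -0.80039536,  0.02800936]), 'moment': array([ 0.01320124, -0.00361676,  0.00017944]), 'opening': 0.08771924227206586} 0.017
scene 612.7583532193784 612.7583532193784 326.94626331352106 238.61355767278465 [[-6.56647159e-01 -7.54197686e-01 -5.99728452e-04]
 [-5.81769569e-01  5.07027210e-01 -6.35977655e-01]
 [ 4.79956954e-01 -4.17264016e-01 -7.71707239e-01]] [0.3214874  0.37946682 0.66515774]
top 495.0739104006006 495.0739104006006 322.3420186576158 239.70911404370315 [[ 0.00624864 -0.99994717 -0.00816174]
 [-0.99300149 -0.00524222 -0.11798543]
 [ 0.11793641  0.00884187 -0.99298178]] [-0.05924512  0.54311557  0.90756147]
wrist 332.8320553719957 332.8320553719957 321.44370482676874 233.0690386911846 [[-0.26446791 -0.96439319  0.00157836]
 [-0.93433625  0.25663006  0.247299  ]
 [-0.23889853  0.06392793 -0.96893793]] [ 0.67477961 -0.03245717  0.38986757]
```

View pics/scene0.png

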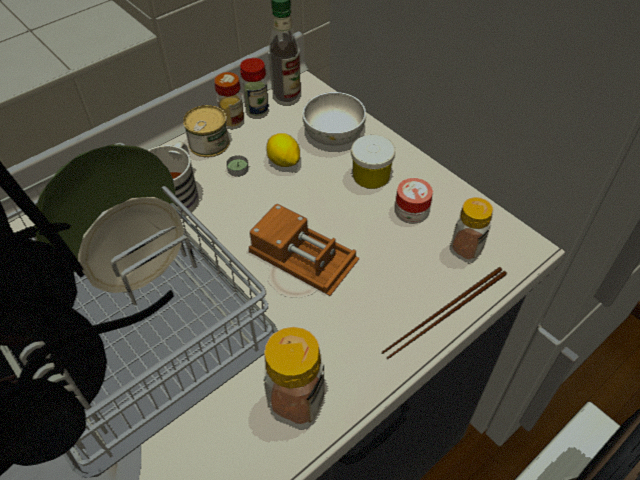

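View pics/top0.png

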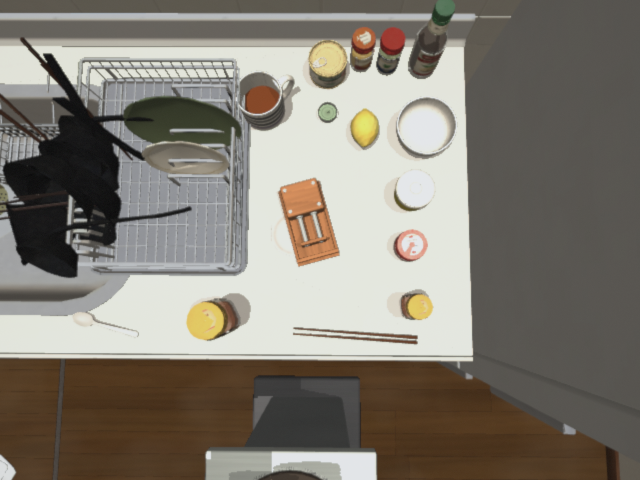

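View pics/wrist0.png

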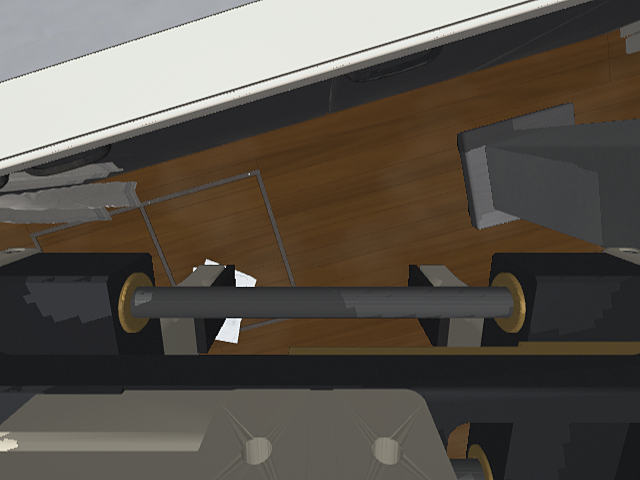

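Candidates for the jar: the slim orange-lid jar at scene (472,228) / top (417,307), the larger orange-lid jar at scene (295,375) / top (210,320), and the two jars by the back wall at top (362,48) and (390,50). I choose the first: it is slim, stands in the row with the pot (412,245) and the tub (414,190), and is the smaller of the two orange-lid jars. Next I check it in close crops.

```bash
python3 - <<'E'
import cv2,numpy as np
t=cv2.imread("pics/top0.png"); s=cv2.imread("pics/scene0.png")
def crop(i,x,y,w,h,k): return cv2.resize(i[y:y+h,x:x+w],None,fx=k,fy=k,interpolation=cv2.INTER_CUBIC)
a=crop(t,265,170,80,100,6); cv2.imwrite("pics/c_rack_top.png",a)
cv2.imwrite("pics/c_jar.png",np.hstack([crop(t,390,280,50,50,8),crop(s,440,190,65,80,5)]))if 0 else None
cv2.imwrite("pics/c_jar.png",np.hstack([crop(t,390,280,50,50,8),crop(s,447,190,50,80,5)]))
cv2.imwrite("pics/c_rack_scene.png",crop(s,240,195,130,105,6))
E
```

```text
(no output)
```

View pics/c_rack_top.png

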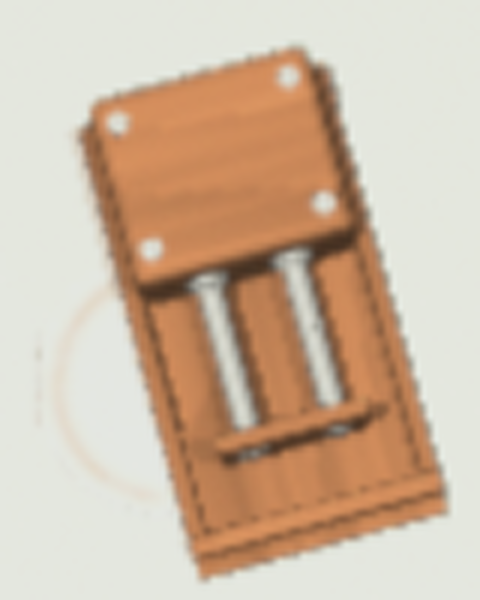

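View pics/c_jar.png

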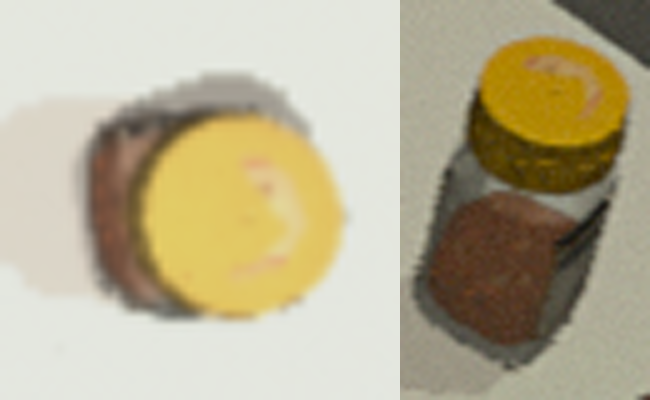

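View pics/c_rack_scene.png

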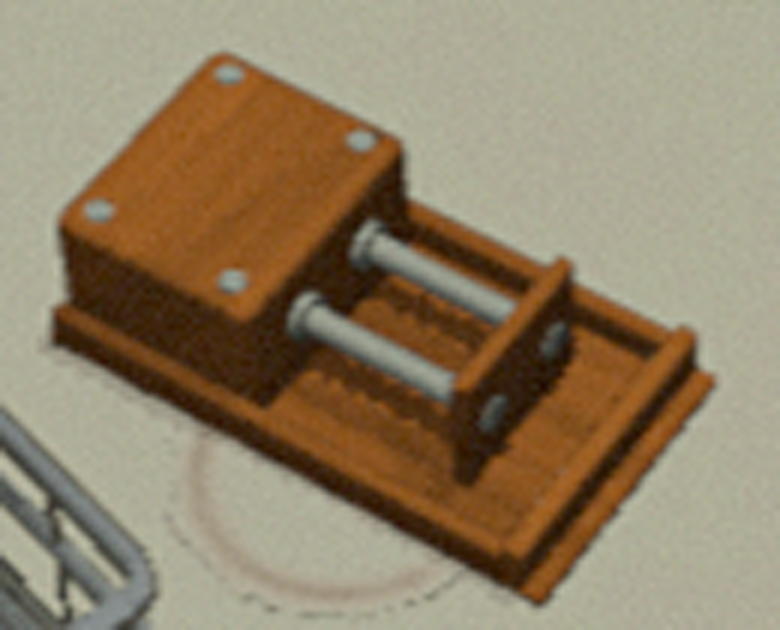

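The close crop shows a clear glass jar with brown spice and an orange screw lid, with the lid centre at about top (420,307). That matches the slim jar. The rack's front lip faces the robot, with the pusher at top (315,240). Now I fit the poses.

```bash
cat > h.py <<'E'
import numpy as np, cv2
from scipy.optimize import least_squares
C={}
C['scene']=(612.7583532,326.94626,238.61356,np.array([[-6.56647159e-01,-7.54197686e-01,-5.99728452e-04],[-5.81769569e-01,5.07027210e-01,-6.35977655e-01],[4.79956954e-01,-4.17264016e-01,-7.71707239e-01]]),np.array([0.3214874,0.37946682,0.66515774]))
C['top']=(495.07391,322.342018,239.709114,np.array([[0.00624864,-0.99994717,-0.00816174],[-0.99300149,-0.00524222,-0.11798543],[0.11793641,0.00884187,-0.99298178]]),np.array([-0.05924512,0.54311557,0.90756147]))
def proj(n,X):
    f,cx,cy,R,t=C[n]; p=np.atleast_2d(X)@R.T+t
    return p[:,:2]/p[:,2:]*f+[cx,cy]
def onz(n,uv,z):
    f,cx,cy,R,t=C[n]; d=R.T@np.array([(uv[0]-cx)/f,(uv[1]-cy)/f,1]); c=-R.T@t
    return c+d*(z-c[2])/d[2]
E
python3 - <<'E'
from h import *
def px(c,k,o): return (np.array(c)+.5)/k-.5+o
T=lambda x,y:('top',px((x,y),6,np.array([265,170])))
S=lambda x,y:('scene',px((x,y),6,np.array([240,195])))
obs=[(T(220.2,162.5),(87,0,46)),(T(203,578),(-36,42,2)),(T(447,513),(-36,-42,2)),
(S(230,176),(87,0,46)),(S(540,605),(-36,42,0)),(S(713,378),(-36,-42,4)),(S(55,342),(118,42,0)),
(S(504,552),(-29,42,14)) if 0 else (S(566,262),(0,-25,46))]
def run(sel):
    def pose(p,X):
        c,s=np.cos(p[2]),np.sin(p[2]); X=np.array(X)/1000
        return np.array([p[0]+c*X[0]-s*X[1],p[1]+s*X[0]+c*X[1],X[2]])
    f=lambda p: np.concatenate([proj(o[0],pose(p,X))[0]-o[1] for o,X in obs if o[0] in sel])
    r=least_squares(f,[.43,-.02,0.2]); print(sel,r.x,np.degrees(r.x[2])); print(r.fun.reshape(-1,2).round(1).tolist())
run(['top']);run(['scene']);run(['top','scene'])
# scene screws / jar
for n,c,k,o in [('top',(242,215),8,(390,280)),('scene',(150,92),5,(447,190))]:
    p=px(c,k,np.array(o)); print(n,p,onz(n,p,.1))
print('lid diam top', 25.2/495*np.linalg.norm((np.array([.33,-.27,.1])@C['top'][3].T+C['top'][4])[2]))
print('pot',onz('top',(411,245),.05),'tub',onz('top',(414,189),.066))
E
```

```text
['top'] [ 0.54044606 -0.03942556  0.27355177] 15.67336215517405
[[-0.0, -0.4], [-0.5, 0.5], [0.5, -0.1]]
['scene'] [ 0.54152261 -0.04137872  0.2677115 ] 15.338738959926886
[[-0.2, -0.3], [-0.0, 1.1], [1.0, -0.1], [-1.1, -0.2], [0.3, -0.9]]
['top', 'scene'] [ 0.54105806 -0.0406992   0.2675903 ] 15.331795031687404
[[0.9, -0.8], [0.1, 0.1], [1.0, -0.2], [-0.4, 0.1], [-0.2, 1.6], [0.9, 0.3], [-1.2, 0.2], [0.2, -0.5]]
top [419.8125 306.4375] [ 0.42009143 -0.2259406   0.1       ]
scene [476.6 208. ] [ 0.42110856 -0.22698263  0.1       ]
lid diam top 0.04300774557672727
pot [ 0.53228072 -0.22086614  0.05      ] tub [ 0.63465985 -0.22521135  0.066     ]
```

```bash
cat >> h.py <<'E'
from scipy.spatial.transform import Rotation as Ro
def rows(tool_pos,rpy,targets,yaw=None):
    """targets world -> shift in tool axes; rotvec to [180,0,yaw]"""
    R=Ro.from_euler('xyz',rpy,degrees=True)
    for t in targets: print(t,'->',R.inv().apply(np.array(t)-tool_pos).round(4))
    if yaw is not None: print('rotvec',(R.inv()*Ro.from_euler('xyz',[180,0,yaw],degrees=True)).as_rotvec().round(4))
E
python3 - <<'E'
from h import *
rows([.179,.651,.244],[180,0,-15.35],[(.22,.52,.3),(.27,.42,.3),(.38,.22,.3),(.44,0,.3),(.4206,-.2265,.2)],-74.6)
# where is the black thing: top pix at several z
for z in (0,.15,.3): print(onz('top',(60,275),z),onz('scene',(100,370),z), onz('scene',(75,270),z))
print(onz('top',(470,300),0))
E
```

```text
(0.22, 0.52, 0.3) -> [ 0.0742  0.1155 -0.056 ]
(0.27, 0.42, 0.3) -> [ 0.1489  0.1987 -0.056 ]
(0.38, 0.22, 0.3) -> [ 0.3079  0.3624 -0.056 ]
(0.44, 0, 0.3) -> [ 0.424   0.5587 -0.056 ]
(0.4206, -0.2265, 0.2) -> [0.4653 0.7822 0.044 ]
rotvec [ 0.     -0.      1.0341]
[0.47507098 0.45649712 0.        ] [0.61017237 0.30331868 0.        ] [0.78869808 0.2513883  0.        ]
[0.46847564 0.37550787 0.15      ] [0.51129873 0.30814613 0.15      ] [0.65434788 0.26653533 0.15      ]
[0.46188029 0.29451861 0.3       ] [0.4124251  0.31297358 0.3       ] [0.51999767 0.28168237 0.3       ]
[ 0.43157135 -0.34153054  0.        ]
```

```bash
python3 - <<'E'
from h import *
rows([.179,.651,.244],[180,0,-15.35],[(.22,.52,.3),(.27,.42,.3),(.31,.34,.3),(.35,.24,.3)])
E
python3 -m handwheel '[[0.037,0.058,-0.03,0,0,0],[0.074,0.116,-0.056,0,0,0],[0.11,0.157,-0.056,0,0,0],[0.149,0.199,-0.056,0,0,0],[0.178,0.23,-0.056,0,0,0],[0.208,0.265,-0.056,0,0,0],[0.238,0.31,-0.056,0,0,0],[0.274,0.351,-0.056,0,0,0]]'
python3 -c "
from plant import ctrl
o=ctrl.get_obs();print(o['tool_pos'],o['orientation'],o['joint_pos'])"
```

```text
(0.22, 0.52, 0.3) -> [ 0.0742  0.1155 -0.056 ]
(0.27, 0.42, 0.3) -> [ 0.1489  0.1987 -0.056 ]
(0.31, 0.34, 0.3) -> [ 0.2087  0.2652 -0.056 ]
(0.35, 0.24, 0.3) -> [ 0.2737  0.3511 -0.056 ]
clock: 1.15
tool_pos: [0.35, 0.2382, 0.2997]
orientation: [-180.0, -0.0, -15.3]
force: [0.1, 0.0, 0.2]
opening: 0.0877
[0.34998675 0.23815103 0.29967705] [-1.79967865e+02 -2.92844558e-03 -1.52934273e+01] [ 6.11703853e+01 -6.29733851e+00 -2.33610383e+01 -4.89037502e-03
 -7.29043729e+01  1.35376246e+01]
```

```bash
python3 - <<'E'
from h import *
rows([.35,.239,.3],[180,0,-15.35],[(.367,.18,.3),(.385,.12,.3),(.40,.06,.3),(.418,0,.3),(.42,-.055,.3),(.42,-.11,.3),(.42,-.165,.3),(.4206,-.22,.28)])
E
```

```text
(0.367, 0.18, 0.3) -> [0.032  0.0524 0.    ]
(0.385, 0.12, 0.3) -> [0.0653 0.1055 0.    ]
(0.4, 0.06, 0.3) -> [0.0956 0.1594 0.    ]
(0.418, 0, 0.3) -> [0.1288 0.2125 0.    ]
(0.42, -0.055, 0.3) -> [0.1453 0.265  0.    ]
(0.42, -0.11, 0.3) -> [0.1599 0.318  0.    ]
(0.42, -0.165, 0.3) -> [0.1744 0.3711 0.    ]
(0.4206, -0.22, 0.28) -> [0.1896 0.4239 0.02  ]
```

```bash
python3 -m handwheel '[[0.032,0.0524,0,0,0,0],[0.065,0.1055,0,0,0,0],[0.0956,0.16,0,0,0,0.17],[0.129,0.2125,0,0,0,0.34],[0.145,0.265,0,0,0,0.51],[0.16,0.318,0,0,0,0.68],[0.174,0.371,0,0,0,0.85],[0.19,0.424,0.02,0,0,1.02]]'
python3 - <<'E'
from h import *
from plant import ctrl
o=ctrl.get_obs();print(o['tool_pos'],o['orientation'])
s=ctrl.snapshot('wrist');cv2.imwrite('pics/w1.png',s['img']);np.savez('w1.npz',**{k:s[k] for k in('fx','cx','cy','R','t')})
s=ctrl.snapshot('scene');cv2.imwrite('pics/s1.png',s['img'])
E
```

```text
clock: 2.15
tool_pos: [0.4215, -0.2213, 0.2807]
orientation: [-179.8, -0.1, -74.1]
force: [1.5, 1.9, 0.6]
opening: 0.0873
[ 0.42146857 -0.22132506  0.28074488] [-1.79813874e+02 -9.13628327e-02 -7.40971360e+01]
```

View pics/w1.png

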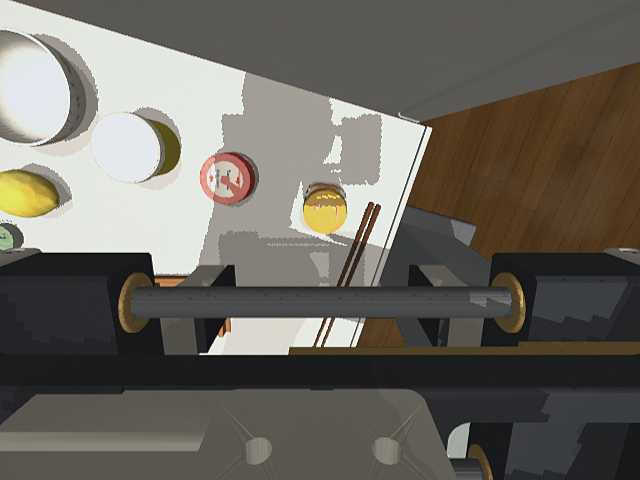

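View pics/s1.png

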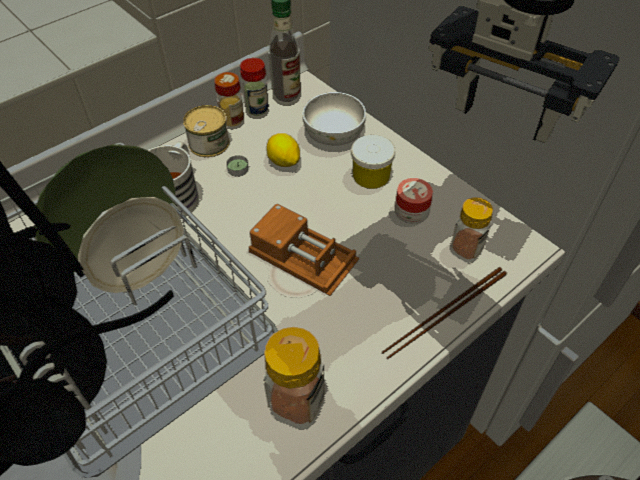

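The wrist view shows the orange lid at (325,211) and the red-lid pot at (228,177). The scene view shows nothing displaced. I'll check the jar position with the wrist camera.

```bash
python3 - <<'E'
from h import *
d=np.load('w1.npz'); C['w']=(float(d['fx']),float(d['cx']),float(d['cy']),d['R'],d['t'])
i=cv2.imread('pics/w1.png'); c=i[180:250,290:360]
h=cv2.cvtColor(c,cv2.COLOR_BGR2HSV); m=((h[...,0]>15)&(h[...,0]<32)&(h[...,1]>130)&(h[...,2]>120)).astype('uint8')
n,l,st,ce=cv2.connectedComponentsWithStats(m);k=1+st[1:,4].argmax();print(st[k],ce[k])
x,y,w,hh,_=st[k]
(cc,r)=cv2.minEnclosingCircle(cv2.findNonZero((l==k).astype('uint8'))); print(cc,r)
for p in (ce[k],cc): print(onz('w',(p[0]+290,p[1]+180),.1))
print(proj('w',np.array([.4206,-.2265,.1])))
rows([.4212,-.2212,.2805],[180,0,-74.1],[(.4206,-.2265,.18),(.4206,-.2265,.074)],-74.6)
E
```

```text
[  13   10   44   44 1292] [34.49303406 32.28173375]
(34.686580657958984, 31.54909896850586) 21.880380630493164
[ 0.41940942 -0.22610614  0.1       ]
[ 0.41942871 -0.22686251  0.1       ]
[[323.44147448 211.57573838]]
(0.4206, -0.2265, 0.18) -> [0.0049 0.002  0.1005]
(0.4206, -0.2265, 0.074) -> [0.0049 0.002  0.2065]
rotvec [ 0.     -0.      0.0087]
```

```bash
python3 -m handwheel '[[0.005,0.001,0.04,0,0,0],[0.005,0.001,0.09,0,0,0],[0.005,0.001,0.12,0,0,0],[0.005,0.001,0.12,0,0,0]]'; python3 -c "
from plant import ctrl
o=ctrl.get_obs();print(o['tool_pos'],o['orientation'])"
```

```text
clock: 2.75
tool_pos: [0.4199, -0.2238, 0.1578]
orientation: [179.7, 0.1, -73.8]
force: [0.1, -1.4, 1.8]
opening: 0.0876
[ 0.4198779  -0.22384089  0.15777249] [ 1.79744209e+02  1.15461339e-01 -7.37627839e+01]
```

```bash
python3 -m handwheel '[[0.003,0,0,0,0,0.012],[0.003,0,0.03,0,0,0.012],[0.003,0,0.06,0,0,0.012],[0.003,0,0.084,0,0,0.012],[0.003,0,0.084,0,0,0.012]]'; python3 - <<'E'
from h import *
from plant import ctrl
o=ctrl.get_obs();print(o['tool_pos'],o['orientation'])
a=ctrl.snapshot('scene')['img'];b=ctrl.snapshot('wrist')['img']
cv2.imwrite('pics/g1.png',np.hstack([cv2.resize(a[100:300,380:580],(400,400)),cv2.resize(b[100:400,150:450],(400,400))]))
E
```

```text
clock: 3.38
tool_pos: [0.4224, -0.2272, 0.0757]
orientation: [180.0, 0.0, -74.5]
force: [-0.1, -0.2, -0.7]
opening: 0.0876
[ 0.42240954 -0.22723276  0.07572008] [ 1.79954177e+02  1.26303850e-02 -7.44755584e+01]
```

View pics/g1.png

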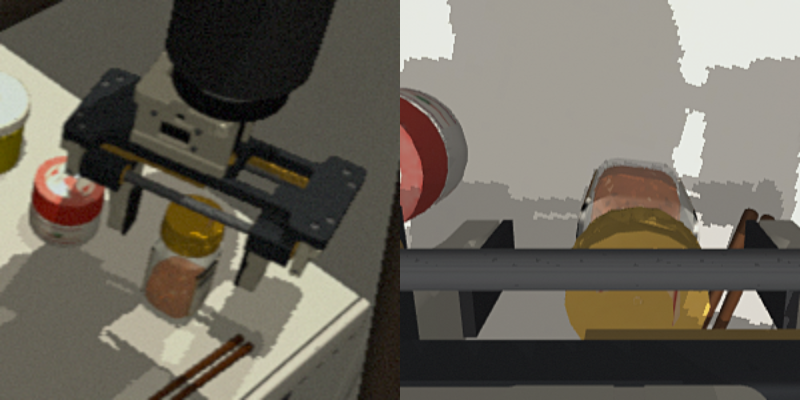

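The jar stands between the fingers and the pot is clear. Now I close.

```bash
python3 -m handwheel '[[0,0,0.001,0,0,0],[0,0,0.001,0,0,0],[0,0,0.001,0,0,0],[0,0,0.001,0,0,0]]' -0.1; python3 -m handwheel '[[0,0,0,0,0,0],[0,0,0,0,0,0],[0,0,0,0,0,0],[0,0,0,0,0,0],[0,0,0,0,0,0]]' 1
```

```text
clock: 3.98
tool_pos: [0.4223, -0.2272, 0.0747]
orientation: [-180.0, -0.0, -74.5]
force: [0.2, 0.0, -0.2]
opening: 0.0531
clock: 4.6
tool_pos: [0.4222, -0.2272, 0.0745]
orientation: [180.0, 0.0, -74.5]
force: [-0.7, -0.2, 1.5]
opening: 0.0445
```

```bash
python3 - <<'E'
from h import *
rows([.4222,-.2272,.0745],[180,0,-74.5],[(.4222,-.2272,.2),(.483,-.0566,.2)])
E
python3 -m handwheel '[[0,0,-0.03,0,0,0],[0,0,-0.075,0,0,0],[0,0,-0.12,0,0,0],[0,0,-0.12,0,0,0]]'
```

```text
(0.4222, -0.2272, 0.2) -> [ 0.      0.     -0.1255]
(0.483, -0.0566, 0.2) -> [-0.1481 -0.1042 -0.1255]
clock: 5.1
tool_pos: [0.4244, -0.2276, 0.198]
orientation: [-179.6, -0.2, -74.4]
force: [0.9, 0.7, -2.7]
opening: 0.0446
```

```bash
python3 -m handwheel '[[-0.03,-0.02,0,0,0,0],[-0.074,-0.052,0,0,0,0],[-0.115,-0.081,0,0,0,0],[-0.148,-0.104,0,0,0,0],[-0.148,-0.104,0,0,0,0],[-0.148,-0.104,0,0,0,0]]'
python3 - <<'E'
from h import *
from plant import ctrl
o=ctrl.get_obs();print(o['tool_pos'],o['orientation'])
a=ctrl.snapshot('scene')['img'];s=ctrl.snapshot('wrist');b=s['img']
np.savez('w2.npz',**{k:s[k] for k in('fx','cx','cy','R','t')})
cv2.imwrite('pics/s2.png',a);cv2.imwrite('pics/w2.png',b);cv2.imwrite('pics/t2.png',ctrl.snapshot('top')['img'])
E
```

```text
clock: 5.85
tool_pos: [0.4822, -0.0567, 0.1936]
orientation: [179.9, 0.0, -74.4]
force: [-1.1, -0.1, -2.1]
opening: 0.0446
[ 0.48218552 -0.05674158  0.19357554] [ 1.79895572e+02  1.71404134e-02 -7.44428749e+01]
```

View pics/s2.png

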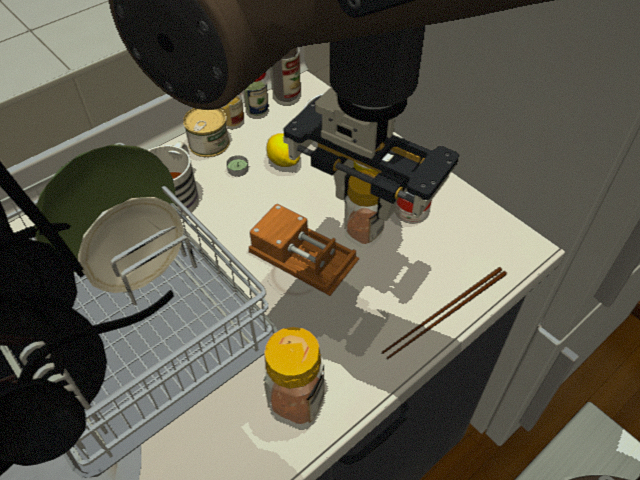

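View pics/w2.png

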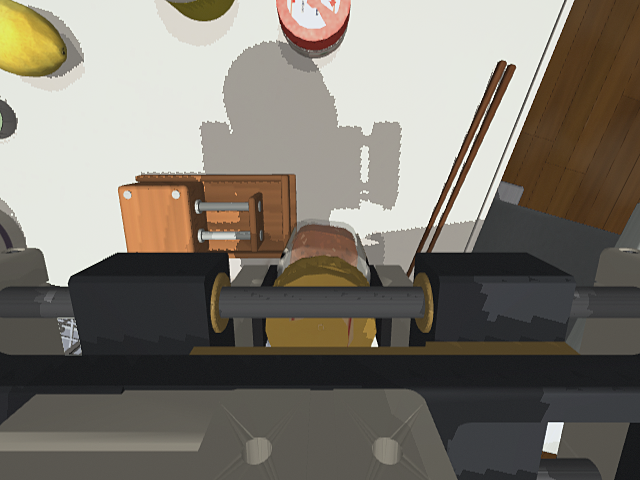

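The jar hangs upright in the gripper at scene (365,215), above and in front of the lip. The rack appears square to the wrist image, so the yaw is right. Next I lower so the base is about 24 mm up, just above the lip.

```bash
python3 -m handwheel '[[0,0,0.04,0,0,0],[0,0,0.08,0,0,0],[0,0,0.095,0,0,0],[0,0,0.095,0,0,0],[0,0,0.095,0,0,0]]'
python3 - <<'E'
from h import *
from plant import ctrl
o=ctrl.get_obs();print(o['tool_pos'],o['orientation'])
a=ctrl.snapshot('scene')['img']
cv2.imwrite('pics/s3.png',cv2.resize(a[130:310,230:470],(800,600)))
rows(o['tool_pos'],[180,0,-74.5],[(.5526,-.0375,.0985)],-74.6)
E
```

```text
clock: 6.62
tool_pos: [0.4834, -0.0571, 0.1003]
orientation: [-179.9, -0.0, -74.5]
force: [-0.3, 0.1, -0.9]
opening: 0.0452
[ 0.4833832  -0.05710482  0.10033339] [-1.79938191e+02 -1.30364251e-02 -7.45019444e+01]
(0.5526, -0.0375, 0.0985) -> [-0.0004 -0.0719  0.0018]
rotvec [ 0.     -0.      0.0017]
```

View pics/s3.png

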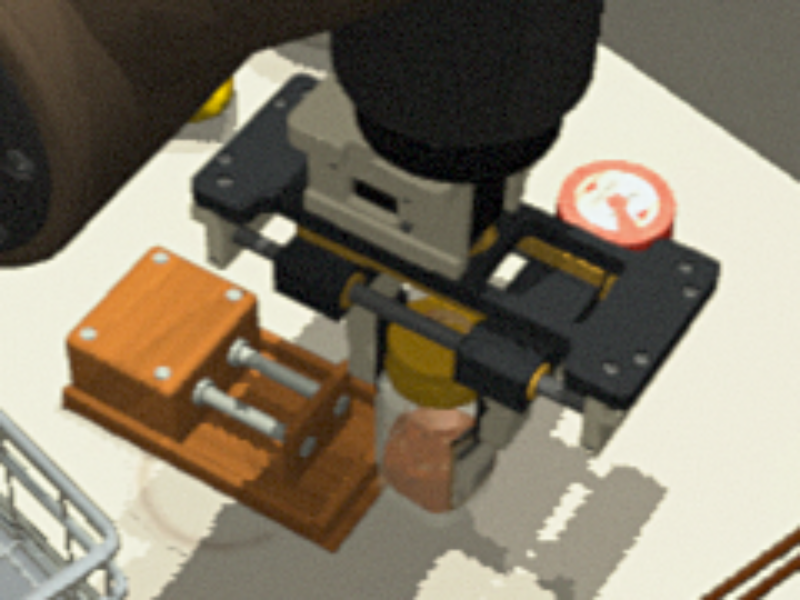

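The jar is upright in front of the lip, with the pusher plate at (320,425) ahead of it. Now I push along rack +x.

```bash
python3 -m handwheel '[[0,-0.015,0.001,0,0,0],[0,-0.03,0.001,0,0,0],[0,-0.042,0.001,0,0,0],[0,-0.052,0.001,0,0,0],[0,-0.062,0.001,0,0,0],[0,-0.072,0.001,0,0,0],[0,-0.072,0.001,0,0,0],[0,-0.072,0.001,0,0,0]]'
python3 - <<'E'
from h import *
from plant import ctrl
o=ctrl.get_obs();print(o['tool_pos'],o['orientation'])
a=ctrl.snapshot('scene')['img']
cv2.imwrite('pics/s4.png',cv2.resize(a[130:310,230:470],(800,600)))
cv2.imwrite('pics/w4.png',ctrl.snapshot('wrist')['img'])
d=Ro.from_euler('z',-15.35,degrees=True).apply(o['tool_pos']-[.541,-.0407,0]);print('rack',d)
E
```

```text
clock: 7.68
tool_pos: [0.5516, -0.0376, 0.0983]
orientation: [179.9, 0.0, -74.5]
force: [-4.1, -1.5, -1.6]
opening: 0.0449
[ 0.55159159 -0.03764282  0.09827422] [ 1.79940497e+02  1.06810236e-02 -7.44870098e+01]
rack [0.01102304 0.00014437 0.09827422]
```

View pics/s4.png

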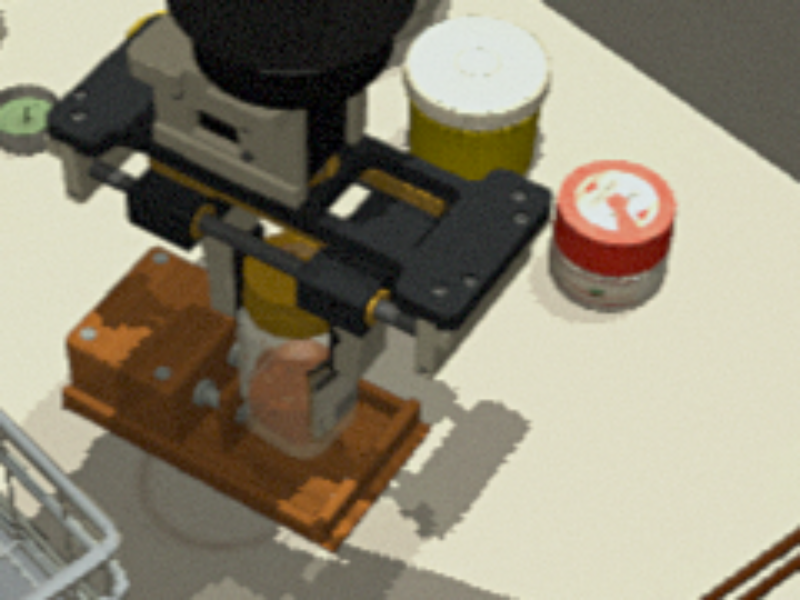

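View pics/w4.png

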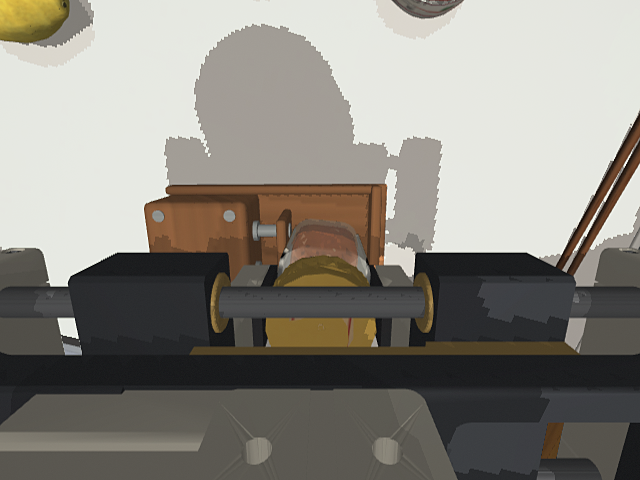

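The plate is pressed back with about 4.4 N, and the jar is upright over the gap behind the lip. Now I lower it.

```bash
python3 -m handwheel '[[0,0,0.006,0,0,0],[0,0,0.012,0,0,0],[0,0,0.017,0,0,0],[0,0,0.017,0,0,0],[0,0,0.017,0,0,0]]'
python3 -m handwheel '[[0,0,0.0015,0,0,0],[0,0,0.0025,0,0,0],[0,0,0.0025,0,0,0],[0,0,0.0025,0,0,0]]'
```

```text
clock: 8.4
tool_pos: [0.5517, -0.0376, 0.0811]
orientation: [179.9, 0.0, -74.5]
force: [-3.7, -1.3, -3.9]
opening: 0.0444
clock: 8.9
tool_pos: [0.5524, -0.0375, 0.0793]
orientation: [-180.0, -0.0, -74.5]
force: [-3.2, 0.3, 1.8]
opening: 0.0443
```

```bash
python3 -m handwheel '[[0,0,0.001,0,0,0],[0,0,0.001,0,0,0],[0,0,0.001,0,0,0]]'
python3 - <<'E'
from h import *
from plant import ctrl
a=ctrl.snapshot('scene')['img']
cv2.imwrite('pics/s5.png',cv2.resize(a[130:310,230:470],(800,600)))
print(ctrl.get_obs()['force'])
E
```

```text
clock: 9.28
tool_pos: [0.5525, -0.0375, 0.0785]
orientation: [-180.0, -0.0, -74.5]
force: [-4.6, -0.8, 4.5]
opening: 0.0442
[-4.62150199 -1.31744372  5.7321058 ]
```

View pics/s5.png

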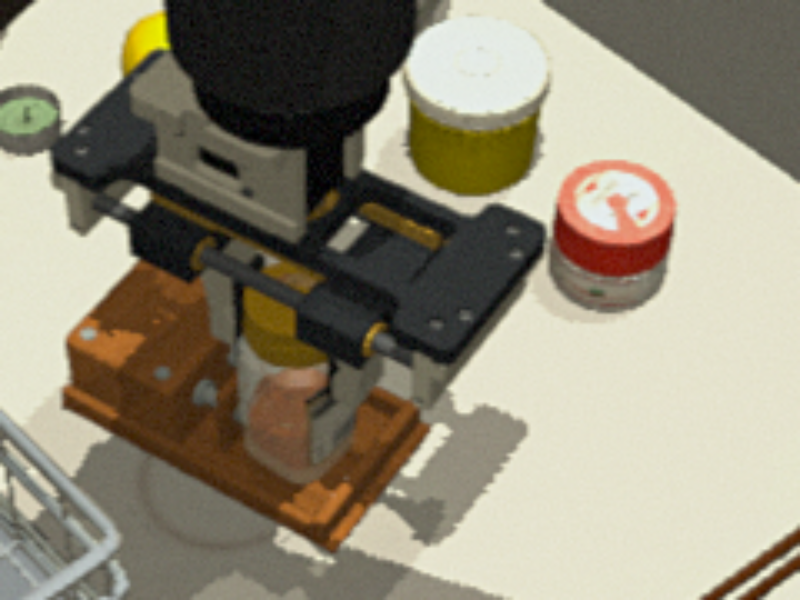

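The jar is on the floor (z force rising to about +5 N at the expected height). I ease it back towards the lip before letting go.

```bash
python3 -m handwheel '[[0,0.003,-0.0003,0,0,0],[0,0.006,-0.0003,0,0,0],[0,0.009,-0.0003,0,0,0],[0,0.010,-0.0003,0,0,0],[0,0.010,-0.0003,0,0,0]]'
```

```text
clock: 9.95
tool_pos: [0.5427, -0.0402, 0.0785]
orientation: [-180.0, -0.0, -74.5]
force: [-3.2, 0.0, 3.6]
opening: 0.0444
```

```bash
python3 -m handwheel '[[0,0,0,0,0,0],[0,0,0,0,0,0],[0,0,0,0,0,0]]' -0.15;  python3 -m handwheel '[[0,0,0,0,0,0],[0,0,0,0,0,0],[0,0,0,0,0,0],[0,0,0,0,0,0]]' -0.8
python3 - <<'E'
from h import *
from plant import ctrl
a=ctrl.snapshot('scene')['img']
cv2.imwrite('pics/s6.png',cv2.resize(a[130:310,230:470],(800,600)))
E
```

```text
clock: 10.32
tool_pos: [0.543, -0.04, 0.0783]
orientation: [-180.0, -0.0, -74.5]
force: [-0.2, -0.1, 1.1]
opening: 0.0503
clock: 10.82
tool_pos: [0.5426, -0.0402, 0.0784]
orientation: [-180.0, -0.0, -74.5]
force: [1.1, -0.3, -0.4]
opening: 0.0782
```

View pics/s6.png

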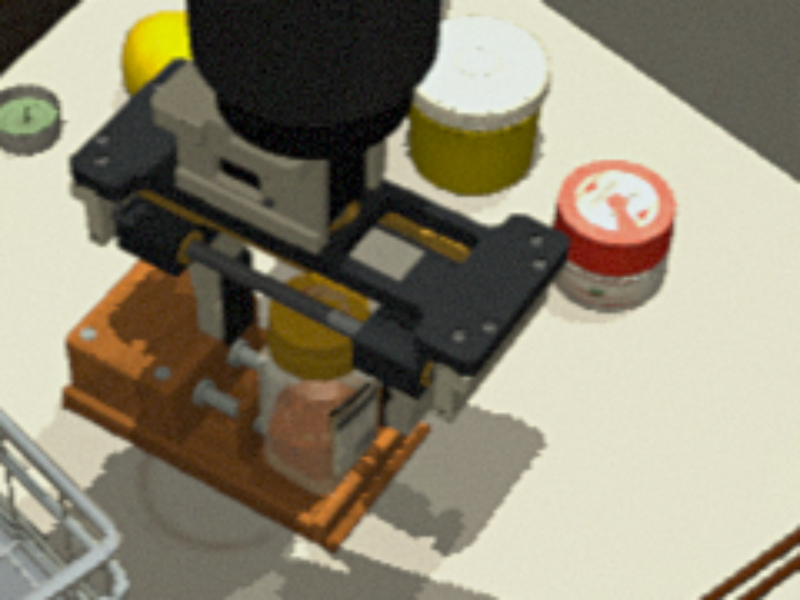

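The fingers are open and the jar stands upright between the plate and the lip. I retreat straight up.

```bash
python3 -m handwheel '[[0,0,-0.01,0,0,0],[0,0,-0.03,0,0,0],[0,0,-0.06,0,0,0],[0,0,-0.1,0,0,0],[0,0,-0.14,0,0,0],[0,0,-0.17,0,0,0],[0,0,-0.17,0,0,0]]'
python3 -m handwheel '[[0.04,0.02,0,0,0,0],[0.09,0.04,0,0,0,0],[0.14,0.06,0,0,0,0],[0.14,0.06,0,0,0,0]]'
python3 - <<'E'
from h import *
from plant import ctrl
a=ctrl.snapshot('scene')['img'];b=ctrl.snapshot('top')['img']
cv2.imwrite('pics/s7f.png',a);cv2.imwrite('pics/t7f.png',b)
cv2.imwrite('pics/s7.png',cv2.resize(a[130:310,230:470],(800,600),interpolation=cv2.INTER_CUBIC))
cv2.imwrite('pics/t7.png',cv2.resize(b[150:330,250:470],(733,600)))
th=np.radians(15.35);u=np.array([np.cos(th),np.sin(th)])
for z in (.104,.1): print(z,proj('scene',np.array([.541,-.0407,z])),proj('top',np.array([.541,-.0407,z])))
E
```

```text
clock: 11.75
tool_pos: [0.5439, -0.0401, 0.252]
orientation: [-179.7, -0.0, -74.5]
force: [-0.2, -0.2, -0.6]
opening: 0.0788
clock: 12.25
tool_pos: [0.5211, -0.194, 0.2478]
orientation: [179.9, 0.0, -74.7]
force: [0.6, 0.3, 0.6]
opening: 0.0789
0.104 [[324.72347604 222.93207556]] [[313.20455855 236.19725956]]
0.1 [[324.73311178 224.79092302]] [[313.26473471 236.48129405]]
```

View pics/s7.png

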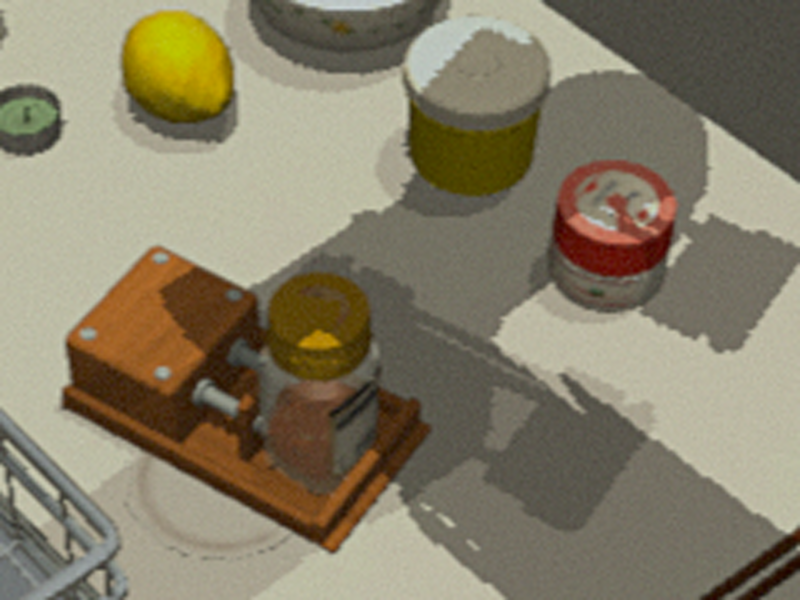

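View pics/t7.png

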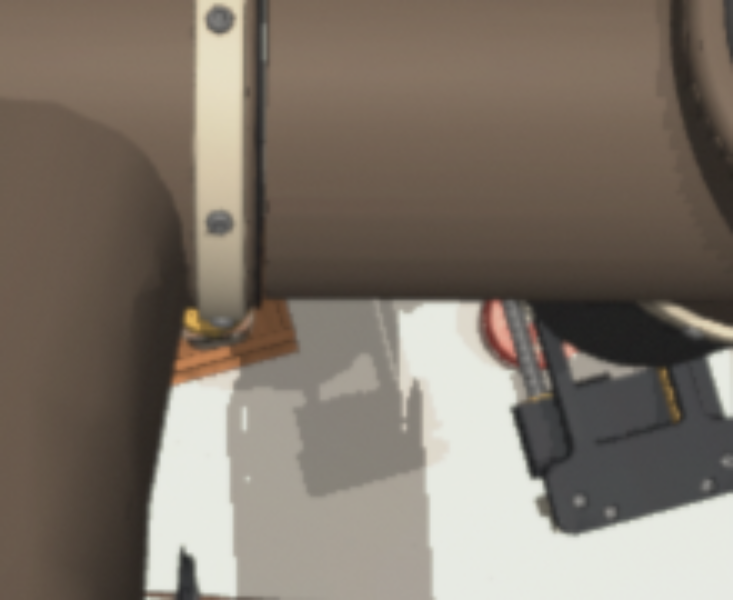

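The lid centre is at scene (326,223), against (324.7,222.9) predicted for a seated jar. The pot and tub have not moved. One overlay will check tilt and any shift.

```bash
python3 - <<'E'
from h import *
a=cv2.imread('pics/s7f.png');o=cv2.imread('pics/scene0.png')
k=6;c=cv2.resize(a[190:295,270:370],None,fx=k,fy=k,interpolation=cv2.INTER_CUBIC)
th=np.linspace(0,2*np.pi,60)
for z,r in((.104,.0215),(.079,.022),(.004,.022)):
    p=proj('scene',np.c_[.541+r*np.cos(th),-.0407+r*np.sin(th),np.full(60,z)])
    cv2.polylines(c,[(((p-[270,190]+.5)*k-.5)).astype(int)],True,(0,255,0),1)
cv2.imwrite('pics/ov.png',c[:600])
for n,(x,y,w,h) in dict(pot=(390,172,50,52),tub=(345,130,55,62)).items():
    g=lambda i:cv2.Canny(i,60,150).astype(np.float32)
    t=o[y:y+h,x:x+w];R=a[y-8:y+h+8,x-8:x+w+8]
    _,v,_,l=cv2.minMaxLoc(cv2.matchTemplate(R,t,cv2.TM_CCOEFF_NORMED));print(n,v,l[0]-8,l[1]-8)
E
```

```text
pot 0.8066292405128479 0 0
tub 0.8398925065994263 0 0
```

View pics/ov.png

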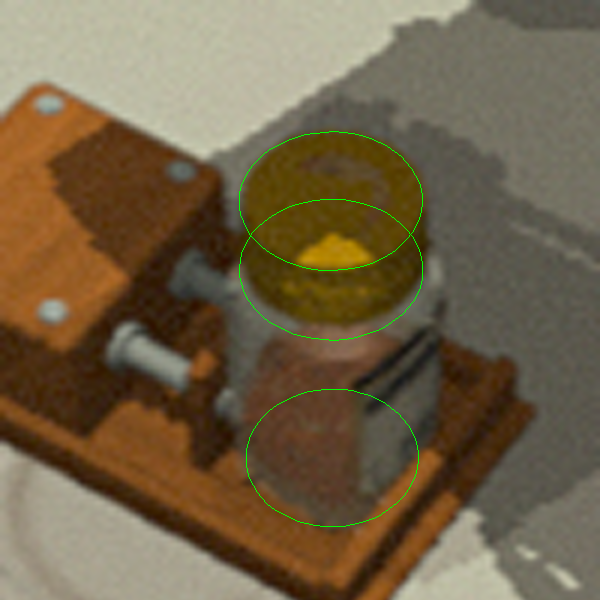

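The predicted circles for a seated, upright jar match the lid and base to about 1 px. The pot and tub show no shift. Handing in.

```bash
python3 -c "
from plant import ctrl
print(ctrl.close_job())"
```

```text
the job is handed in; nothing more can be done
None
```

The slim orange-lid jar is in the sprung rack, upright on the floor and held against the front lip by the pusher. I handed the job in at about 12.5 s of the 38 s allowed.

I gripped the jar about 76 mm above its base and pressed the pusher back with its side, at about 4.4 N. I then lowered it behind the lip until it met the floor, eased it back to the lip, let go and moved clear.

**Last checks:**
- **Seating:** the outline predicted for a seated, upright jar matches the final scene picture to about 1–1.5 px, roughly 2 mm.
- **Bystanders:** the pot and tub show zero pixel shift. The match scores were only about 0.8 because the arm's shadow fell across them.
- **Forces:** the highest readings I saw were about 7 N, and the arm touches nothing now.
- **Not confirmed from above:** the arm blocked the top camera's view of the jar, so the seating rests on the scene view alone.

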